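Slide the order pad out over the end of the riser

ROBOT

A 6-joint arm with a two-finger parallel gripper is mounted at the origin on a cart in front of the work surface, level with it; the furniture and walls round the work are solid. World frame = base frame: x ahead of the robot, y to its left, z up, the work surface at z = 0. Lengths are in m, angles in rad, forces in N, time in s.
With the tool pointing down it reaches from about 0.225 to 0.875 m from the base axis. Payload 3.4 kg.
Tool frame: the origin (TCP) lies at the very end of the fingers, on their centre line; the grasp point (between the pads) lies 19 mm behind it; z points along the fingers, y is the line along which they close (so a half turn about z gives the same grasp; the last joint's range is limited). The gripper opens to 85 mm and grips with 20 to 120 N. Pads are 22 mm wide; open, the fingers measure 114 mm over their backs; the gripper's body (76 mm by 85 mm) begins 54 mm behind the grasp point. The pads swing forward as they close: fully open they stand 13 mm farther back than shut.
Start: joints at [-1.401, 0.276, 1.505, -0, 1.361, -0.121], TCP at [0.165, -0.551, 0.231] pointing down, gripper open.
Joint ranges: [-2.89, 2.89], [-0.75, 2.08], [0.22, 2.7], [-1.18, 4.32], [0.11, 2.71], [-2.7, 2.7]. Speed limits (rad/s): [2.57, 2.57, 3.14, 3.14, 3.14, 3.14].

INTERFACE

Orientations are given as a unit quaternion [w, x, y, z].
In Python, from rig import readout, vision, manip gives the robot as it stands.
- The arm moves only by the shell command python3 -m handwheel 'ROWS' [FORCE]. ROWS is JSON, a list of rows, each a list of 3 entries, a list of its own where there are three numbers: the shift along the tool's x, y, z in mm, then the turn, a rotation vector about the tool's x, y, z in units of 6 degrees (1.0 is 6 degrees), then the closure, from -1 (fully open) to 1 (shut), so that 0 is half open. A call has 1 to 20 rows; each row shifts and turns the commanded pose from where the row before left it, along the tool's axes as they then stand; what a row does not reach is not made up. A row lasts 1/8 s, in which the tool goes at most 62.5 mm and 10.7 degrees, less where a joint would pass 70% of its speed; a pose out of reach is approached as far as the arm can. A call is refused whole if a number of a shift passes 62.5 or a number of a turn 1, either way. A call with a gripper value outside its range is refused whole. The fingers move at their own pace and stop on an object; FORCE is the grip in N (left out, the last holds). Time passes only in rows, so rows that do not move let the fingers close. It gives the time, the measured TCP pose, the force, the opening and the grip force at its end, in the units of the state.
- readout.get_state(): the state, without advancing time (a new reading comes with each control period).
- vision.get_image(name): name is "scene" or "top" or "wrist"; returns the picture (384x512x3 uint8, blue, green, red); there is no depth.
- vision.camera_params(name): a dict with "intrinsics" (3x3 intrinsics, pixels), "dist" ([k1, k2, p1, p2, k3] as OpenCV has them; the pictures are not rectified), "rvec" (rotation vector, rad) and "tvec" (3), from world to camera coordinates, as OpenCV has them; the wrist camera has in their place "hand_eye" (4x4, takes a point from camera to tool coordinates, whose origin is the TCP and whose axes are the flange's). Camera axes: x right, y down, z forward; pixel columns grow to the right and rows downward; lengths in m; the calibration is good to about 2 mm. A picture is of the moment at which its call begins: read the wrist's pose just before it. camera_params takes no time and is no camera call.
- manip.sign_off(): hands the job in; it is judged then, once.
The state is a dict: "clock": time; "qpos": joint angles; "qd": joint speeds; "effort": joint torques, N m; "position": TCP position; "ee_rot": TCP orientation; "contact_force": force on the tool from outside, world axes, zero at the start; "moment": the same for the moment, N m; "width": finger opening in m; "gripper_force": force on a finger pad.
Only numpy, scipy, OpenCV 4.12 (cv2) and the standard library are available. Lean on these libraries where they do the work, as an engineer would, in place of code of your own. Each camera call takes 0.05 s, during which the arm holds its last target. There are 200 camera calls.

TASK

The black order pad lies on the low wooden riser on the counter. With your fingertips, push it along the riser until it sticks out 5 cm (a third of its length) over the end of the riser that faces the counter bell, so that the waiter there can take it; leave it square to that end, lying flat, and not past the riser's long sides. Only slide it, do not lift or tip it up, and leave everything else standing where it is.

Things in the scene. Friction and masses are not known exactly. Their poses are not given: they have to be found in the camera images.
- order_pad: black order pad, wire-bound along one long side, 148 mm along its own x by 98 mm along its own y (y from -51 to +47, the thin wire loops stand a little past that), rigid, 12 mm thick (16 at the wire binding), about 0.12 kg. Origin at the centre of its underside, z up. It lies loose on the riser near the riser's middle, its long side roughly along the riser (up to 0.3 rad off); it slides with ordinary friction and stays where it is left.
- riser: low light-wood serving riser standing on the counter, fixed: a flat board 150 mm along its own x (across) by 300 mm along its own y (length), 18 mm thick, top at 50 mm above the counter, on two set-back feet. Origin at the centre of its underside, on the counter; z up. Its ends lie at y = +150 and -150 mm in its own frame. Keep the arm clear of the tall steel post about 0.2 m behind the riser, the bottles there, and the tiered pastry stand to its right (up to 0.35 m high).
- bell: round counter bell with a white dome on a black base, 85 mm across, 60 mm high, loose on the counter about 130 mm beyond one end of the riser (either end): that is the end the pad must stick out of. Origin at the centre of its underside.
- cup: white espresso cup with handle, 59 mm across (83 with handle), 52 mm high, loose on the counter about 130 mm beyond the riser's other end. To be left alone. Origin at the centre of its underside.
- tamper: coffee tamper with a wooden knob, 58 mm across, 96 mm high, on the right near the counter's front edge; to be left alone. Origin at the centre of its underside.

How it is judged:
At the end, for the whole second after the job is handed in: The pad lies flat and at rest on the riser, sticking out 40 to 60 mm over the end that faces the bell (its centre 115 to 135 mm from the riser's middle), its long side within 0.14 rad (8 degrees) of the riser's length and its centre within 35 mm of the riser's long middle line (((y of bell in the frame of riser above 0 m and y of order_pad in the frame of riser between 0.115 and 0.135 m) or (y of bell in the frame of riser below 0 m and y of order_pad in the frame of riser between -0.135 and -0.115 m)) and angle between the x axis of order_pad and the y axis of riser, either way round below 0.14 rad and x of order_pad in the frame of riser between -0.035 and 0.035 m and z of order_pad in the frame of riser between 0.045 and 0.055 m and angle between order_pad's own z axis and vertical below 0.06 rad and linear speed of order_pad below 0.01 m/s); the robot touches nothing.
It fails at once if the order pad is lifted more than 12 mm off the riser (z of order_pad in the frame of riser above 0.062 m).
It fails at once if the order pad falls off the riser (z of order_pad in the frame of riser below 0.03 m).
It fails at once if the order pad is tipped up (angle between order_pad's own z axis and vertical above 0.25 rad).
It fails at once if the bell, cup or tamper is moved more than 20 mm or knocked over (distance of any of bell, cup, tamper from where it was at the start of the episode above 0.02 m or angle between any of bell, cup, tamper's own z axis and vertical above 0.3 rad).
It also fails if it takes over 48 s, if anything falls off the work surface, if the arm or the gripper's body presses on something with over 40 N, if the wrist force passes 120 N, or if a joint passes its speed limit or range.

## Working session

There is one attempt and no reset: what is moved stays moved. The work goes in short steps, Python scripts to look and compute and a shell command to move; the robot and the scene stay as the last step left them, time stands still between calls to the robot, and variables do not carry over. Pictures are saved under pics/ and viewed, at most 10 in all, crops included, and the job is handed in when it is done.

```bash
mkdir -p pics; python3 - <<'E'
from rig import readout, vision
import cv2, numpy as np
s=readout.get_state();print({k:np.round(v,3) for k,v in s.items()})
for n in("scene","top"):
    cv2.imwrite(f"pics/{n}0.png",vision.get_image(n))
    p=vision.camera_params(n);print(n,p)
print(vision.camera_params("wrist"))
E
```

```text
{'clock': np.float64(0.0), 'qpos': array([-1.401,  0.277,  1.506, -0.   ,  1.361, -0.121]), 'qd': array([-0.002, -0.003,  0.   ,  0.001,  0.001,  0.001]), 'effort': array([ 1.0000e-03, -4.1677e+01, -2.4581e+01, -0.0000e+00,  1.1000e-02,
       -0.0000e+00]), 'position': array([ 0.165, -0.55 ,  0.23 ]), 'ee_rot': array([-0.001,  0.989,  0.145, -0.   ]), 'contact_force': array([0.316, 0.69 , 0.526]), 'moment': array([ 0.027, -0.013, -0.016]), 'gripper_force': np.float64(0.0), 'width': np.float64(0.085)}
scene {'intrinsics': array([[431.46197507,   0.        , 257.02896177],
       [  0.        , 431.46197507, 187.62384284],
       [  0.        ,   0.        ,   1.        ]]), 'dist': array([-0.08788273,  0.        ,  0.        ,  0.        ,  0.        ]), 'rvec': array([ 0.52855175, -2.51123245,  1.40223665]), 'tvec': array([0.47264038, 0.09409977, 1.46383551])}
top {'intrinsics': array([[363.71294153,   0.        , 261.66002614],
       [  0.        , 363.71294153, 193.10302993],
       [  0.        ,   0.        ,   1.        ]]), 'dist': array([-0.11436411,  0.        ,  0.        ,  0.        ,  0.        ]), 'rvec': array([ 2.1339187 , -2.09993737,  0.15719809]), 'tvec': array([0.12575826, 0.46612348, 0.95724625])}
{'intrinsics': array([[269.92695529,   0.        , 253.95907717],
       [  0.        , 269.92695529, 194.53974083],
       [  0.        ,   0.        ,   1.        ]]), 'dist': array([-0.04347843,  0.        ,  0.        ,  0.        ,  0.        ]), 'hand_eye': array([[-1.06233479e-04, -9.56043178e-01, -2.93225903e-01,
         7.32347508e-02],
       [ 9.99999877e-01, -2.43732467e-04,  4.32380956e-04,
        -3.04133623e-04],
       [-4.84843536e-04, -2.93225821e-01,  9.56043086e-01,
        -1.43394183e-01],
       [ 0.00000000e+00,  0.00000000e+00,  0.00000000e+00,
         1.00000000e+00]])}
```

View pics/scene0.png

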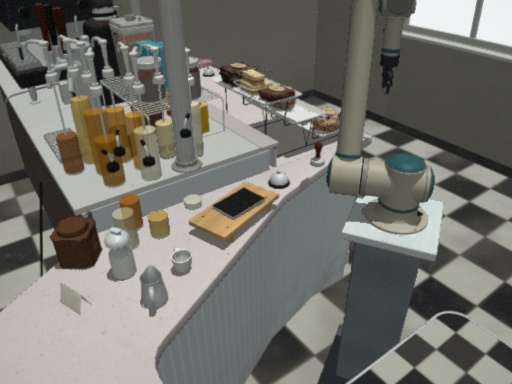

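View pics/top0.png

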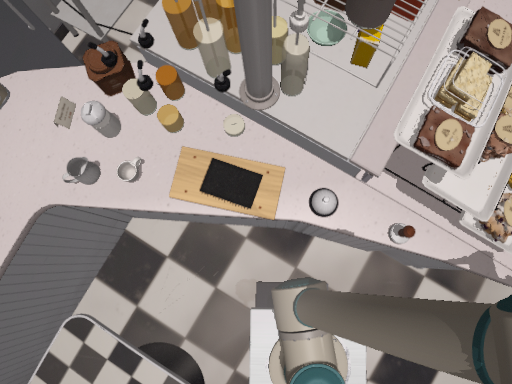

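The top view shows the pad at about (231,183) on the riser (228,183), with the bell at (323,202) to the right (robot's right) and the cup at (128,170). The post base is at (260,93).

```bash
cat > h.py <<'E'
import cv2, numpy as np
from rig import readout, vision
from scipy.spatial.transform import Rotation as R
def cam(n):
    p=vision.camera_params(n)
    if 'hand_eye' in p:
        s=readout.get_state();q=s['ee_rot'];T=np.eye(4);T[:3,:3]=R.from_quat([q[1],q[2],q[3],q[0]]).as_matrix();T[:3,3]=s['position']
        M=T@p['hand_eye']
    else:
        Rm=cv2.Rodrigues(p['rvec'])[0];M=np.eye(4);M[:3,:3]=Rm.T;M[:3,3]=-Rm.T@p['tvec']
    return p['intrinsics'],p['dist'],M
def rays(c,uv):
    K,d,M=c
    u=cv2.undistortPoints(np.float32(uv).reshape(-1,1,2),K,d).reshape(-1,2)
    return M[:3,3],np.c_[u,np.ones(len(u))]@M[:3,:3].T
def onz(c,uv,z):
    o,r=rays(c,uv);return o+r*((z-o[2])/r[:,2])[:,None]
def tri(c1,a,c2,b):
    o1,r1=rays(c1,[a]);o2,r2=rays(c2,[b]);A=np.c_[r1[0],-r2[0]]
    t=np.linalg.lstsq(A,o2-o1,rcond=None)[0];P,Q=o1+t[0]*r1[0],o2+t[1]*r2[0]
    return (P+Q)/2,np.linalg.norm(P-Q)
def biggest(m,near=None):
    cs=cv2.findContours(m.astype(np.uint8),cv2.RETR_EXTERNAL,cv2.CHAIN_APPROX_NONE)[0]
    cs=[c for c in cs if cv2.contourArea(c)>30]
    if near is None: return max(cs,key=cv2.contourArea)
    return min(cs,key=lambda c:-cv2.pointPolygonTest(c,near,True))
def rect(P):
    (c,wh,a)=cv2.minAreaRect(np.float32(P[:,:2]*1000))
    b=cv2.boxPoints((c,wh,a));e=[b[1]-b[0],b[2]-b[1]];l=max(e,key=np.linalg.norm)
    a=np.degrees(np.arctan2(l[1],l[0]));a=(a+180)%180
    return np.round(c,1),np.round(sorted(wh),1),round(a,1)
E
python3 - <<'E'
from h import *
pts={}
C={}
for n,pp,rp in(("top",(231,183),(190,185)),("scene",(240,205),(210,222))):
    im=cv2.imread(f"pics/{n}0.png");C[n]=cam(n)
    hsv=cv2.cvtColor(im,cv2.COLOR_BGR2HSV)
    dark=(hsv[...,2]<70);wood=(hsv[...,1]>75)&(hsv[...,2]>110)&(hsv[...,0]<30)
    p=biggest(dark,pp);pad=p.reshape(-1,2)
    r=biggest(cv2.morphologyEx(wood.astype(np.uint8),cv2.MORPH_OPEN,np.ones((3,3))),rp).reshape(-1,2)
    print(n,'pad',rect(onz(C[n],pad,.062)),cv2.contourArea(p),'riser',rect(onz(C[n],r,.05)))
    pts[n]=(cv2.boxPoints(cv2.minAreaRect(p)),r)
    print(cv2.approxPolyDP(p,4,True).reshape(-1,2).tolist(),cv2.approxPolyDP(r.reshape(-1,1,2),5,True).reshape(-1,2).tolist())
print('bell',onz(C['top'],[(323,202)],.05),onz(C['scene'],[(279,178)],.05))
print('cup',onz(C['top'],[(127,171)],.03),'post',onz(C['top'],[(260,93)],0),'tamper',onz(C['top'],[(402,232)],.05))
print('robotedge',onz(C['top'],[(230,213),(130,208)],0))
E
```

```text
top pad (array([488.8, 217.1]), array([ 97.5, 147.1]), np.float32(71.5)) 1803.5 riser (array([492.7, 230.3]), array([149.3, 298.3]), np.float32(78.5))
[[213, 158], [200, 190], [250, 207], [262, 175]] [[182, 147], [169, 196], [274, 219], [284, 167]]
scene pad (array([487.1, 216.9]), array([ 98.3, 149.3]), np.float32(72.3)) 651.5 riser (array([487.5, 234.9]), array([157.4, 302.9]), np.float32(78.4))
[[263, 198], [243, 188], [214, 206], [233, 216]] [[277, 193], [244, 182], [231, 193], [245, 187], [263, 202], [233, 220], [210, 206], [190, 222], [227, 238]]
bell [[ 0.44052036 -0.03397498  0.05      ]] [[0.42849984 0.00047956 0.05      ]]
cup [[0.52588116 0.52440602 0.03      ]] post [[0.7810833  0.14520723 0.        ]] tamper [[ 0.36124633 -0.2482009   0.05      ]]
robotedge [[0.4127756  0.22370368 0.        ]
 [0.42214963 0.51836001 0.        ]]
```

```bash
python3 -m handwheel '[[[25,-45,0],[0,0,0],0],[[25,-45,0],[0,0,0],0],[[25,-45,0],[0,0,0],0],[[25,-45,0],[0,0,0],0],[[25,-45,0],[0,0,0],0],[[0,0,0],[0,0,-1],0],[[0,0,0],[0,0,-1],0],[[0,0,0],[0,0,-1],0],[[0,0,0],[0,0,-1],0],[[0,0,0],[0,0,-1],0],[[0,0,0],[0,0,-1],0],[[0,0,0],[0,0,-1],0],[[0,0,0],[0,0,-1],0],[[0,0,0],[0,0,-1],0],[[0,0,0],[0,0,-1],0],[[0,0,0],[0,0,-0.3],0],[[0,0,0],[0,0,0],0]]'
cat > st.py <<'E'
from h import *
s=readout.get_state();q=s['ee_rot'];M=R.from_quat([q[1],q[2],q[3],q[0]]).as_matrix()
u=np.array([.199,.980]);v=np.array([.980,-.199]);d=s['position'][:2]-[.4927,.2303]
print(s['clock'],s['position'].round(4),'xang',np.degrees(np.arctan2(M[1,0],M[0,0])).round(1),'tilt',M[:,2].round(3),'along',(d@u*1000).round(1),'v',(d@v*1000).round(1),'F',s['contact_force'].round(1),'w',round(float(s['width']),4))
E
python3 st.py
```

```text
clock: 2.22
position: [0.22, -0.2994, 0.2312]
ee_rot: [-0.0, 0.775, 0.632, 0.0]
contact_force: [0.2, 0.1, -0.8]
width: 0.0431
gripper_force: 0.0
2.225 [ 0.22   -0.2994  0.2312] xang 78.4 tilt [-0.  0. -1.] along -573.3 v -161.8 F [ 0.2  0.1 -0.8] w 0.0431
```

```bash
python3 -m handwheel '[[[48,12,0],[0,0,0],0],[[48,12,0],[0,0,0],0],[[48,12,0],[0,0,0],0],[[48,12,0],[0,0,0],0],[[48,12,0],[0,0,0],0],[[48,12,0],[0,0,0],0],[[48,12,0],[0,0,0],0],[[48,12,0],[0,0,0],0],[[48,12,0],[0,0,0],0],[[48,12,0],[0,0,0],0],[[48,12,0],[0,0,0],0],[[48,12,0],[0,0,0],0],[[48,12,0],[0,0,0],0],[[48,12,0],[0,0,0],0],[[0,0,0],[0,0,0],0],[[0,0,0],[0,0,0],0]]'
python3 st.py; python3 - <<'E'
from h import *
C=cam("wrist");im=vision.get_image("wrist");cv2.imwrite("pics/w1.png",im)
cv2.imwrite("pics/t1.png",vision.get_image("top"))
np.save("w1.npy",np.array(C,dtype=object),allow_pickle=True)
for P in [[488.8,217.1,62],[462.8,83.3,50],[440,-34,60]]:
    rv=cv2.Rodrigues(C[2][:3,:3].T)[0];t=-C[2][:3,:3].T@C[2][:3,3]
    print(cv2.projectPoints(np.array([P])/1000,rv,t,C[0],C[1])[0].ravel().round())
E
```

```text
clock: 4.22
position: [0.5186, 0.3249, 0.2306]
ee_rot: [0.0, 0.775, 0.632, -0.001]
contact_force: [0.4, -0.5, -0.4]
width: 0.0428
gripper_force: 0.0
4.225 [0.5186 0.3249 0.2306] xang 78.5 tilt [-0.001 -0.001 -1.   ] along 97.9 v 6.6 F [ 0.4 -0.5 -0.4] w 0.0428
[249. 260.]
[251. 335.]
[252. 396.]
```

View pics/w1.png

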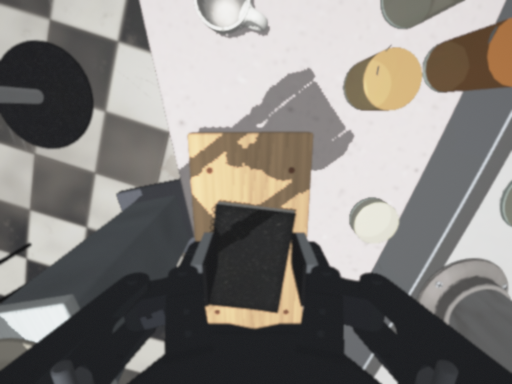

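The wrist view shows the riser's cup-side end at (190–312,132), and the pad's cup-side edge from (218,204) to (296,210). The fingers straddle this line, still well above it. Next I'll check heights across the two views.

```bash
python3 - <<'E'
from h import *
Cw=cam("wrist");Ct=cam("top");Cs=cam("scene")
u=np.array([.199,.980]);v=np.array([.980,-.199])
def rel(P):d=np.array(P)[:2]-[.4927,.2303];return (d@u*1000).round(1),(d@v*1000).round(1)
for n,w,t,z in(("padfar",(295,210),(213,158),.062),("padnear",(218,204),(200,190),.062),("rfar",(312,132),(182,147),.05),("rnear",(190,133),(169,196),.05)):
    P,e=tri(Cw,w,Ct,t);print(n,P.round(4),round(e,4),rel(P),'onz',rel(onz(Cw,[w],z)[0]))
E
```

```text
padfar [0.5591 0.2703 0.0541] 0.0006 (np.float64(52.4), np.float64(57.1)) onz (np.float64(55.4), np.float64(55.6))
padnear [0.4669 0.3004 0.0625] 0.0003 (np.float64(63.6), np.float64(-39.2)) onz (np.float64(63.4), np.float64(-39.1))
rfar [0.594  0.3615 0.0472] 0.0019 (np.float64(148.7), np.float64(73.1)) onz (np.float64(148.8), np.float64(73.5))
rnear [0.452  0.3896 0.0467] 0.001 (np.float64(148.0), np.float64(-71.6)) onz (np.float64(147.9), np.float64(-70.4))
```

```bash
python3 -m handwheel '[[[0,-4,40],[0,0,0],0],[[0,0,40],[0,0,0],0],[[0,0,40],[0,0,0],0],[[0,0,30],[0,0,0],0],[[0,0,15],[0,0,0],0],[[0,0,5],[0,0,0],0],[[0,0,2],[0,0,0],0],[[0,0,2],[0,0,0],0],[[0,0,0],[0,0,0],0]]'; python3 st.py
```

```text
clock: 5.45
position: [0.5156, 0.3263, 0.0579]
ee_rot: [0.0, 0.775, 0.632, 0.001]
contact_force: [0.6, 0.5, -0.3]
width: 0.0426
gripper_force: 0.0
5.45 [0.5156 0.3263 0.0579] xang 78.5 tilt [ 0.001  0.    -1.   ] along 98.6 v 3.3 F [ 0.6  0.5 -0.3] w 0.0426
```

```bash
python3 -m handwheel '[[[0,0,1],[0,0,0],0],[[0,0,1],[0,0,0],0],[[0,0,1],[0,0,0],0],[[0,0,1],[0,0,0],0],[[0,0,0],[0,0,0],0]]'; python3 -m handwheel '[[[0,0,1],[0,0,0],0],[[0,0,0],[0,0,0],0]]';python3 -m handwheel '[[[0,0,1],[0,0,0],0],[[0,0,0],[0,0,0],0]]'
```

```text
clock: 6.08
position: [0.5151, 0.3261, 0.0531]
ee_rot: [-0.0, 0.775, 0.632, -0.0]
contact_force: [0.1, 0.5, 0.7]
width: 0.0431
gripper_force: 0.0
clock: 6.32
position: [0.5151, 0.3261, 0.0521]
ee_rot: [0.0, 0.775, 0.632, -0.0]
contact_force: [-1.1, 0.2, 0.3]
width: 0.0423
gripper_force: 0.0
clock: 6.58
position: [0.5151, 0.3261, 0.0512]
ee_rot: [0.0, 0.775, 0.632, -0.0]
contact_force: [-0.0, -0.1, -0.1]
width: 0.0426
gripper_force: 0.0
```

```bash
for i in 1; do python3 -m handwheel '[[[0,0,1],[0,0,0],0],[[0,0,1],[0,0,0],0],[[0,0,0],[0,0,0],0]]'|grep -E 'pos|cont'; done; python3 -m handwheel '[[[0,0,1],[0,0,0],0],[[0,0,0],[0,0,0],0]]'|grep -E 'pos|cont'
python3 -c "
from h import *
im=vision.get_image('wrist');cv2.imwrite('pics/w2.png',im)"
```

```text
position: [0.5151, 0.3261, 0.0491]
contact_force: [0.7, -1.3, -0.1]
position: [0.5152, 0.3261, 0.0482]
contact_force: [0.5, 0.3, -0.8]
```

View pics/w2.png

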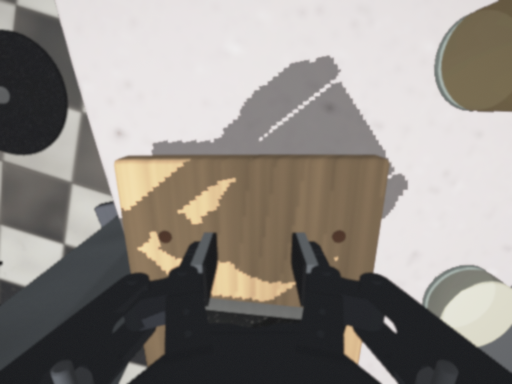

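The fingertips, at (207,235) and (300,235), are just above the board and not touching it. The pad's edge lies ahead of them near row 305. I'll start pushing.

```bash
python3 -m handwheel '[[[-6,0,0],[0,0,0],0],[[-6,0,0],[0,0,0],0],[[-6,0,0],[0,0,0],0],[[-6,0,0],[0,0,0],0],[[-6,0,0],[0,0,0],0],[[-6,0,0],[0,0,0],0],[[-6,0,0],[0,0,0],0],[[-6,0,0],[0,0,0],0],[[-6,0,0],[0,0,0],0],[[-6,0,0],[0,0,0],0]]'; python3 st.py
cat > pad.py <<'E'
from h import *
import sys
im=vision.get_image("top");cv2.imwrite(sys.argv[1],im);C=cam("top")
E
python3 pad.py pics/t2.png; python3 -c "
import cv2;im=cv2.imread('pics/t2.png');cv2.imwrite('pics/t2c.png',cv2.resize(im[120:260,130:360],None,fx=3,fy=3))"
```

```text
clock: 8.5
position: [0.5031, 0.2669, 0.0483]
ee_rot: [0.0, 0.775, 0.632, 0.0]
contact_force: [0.1, 1.2, 0.0]
width: 0.043
gripper_force: 0.3
8.5 [0.5031 0.2669 0.0483] xang 78.5 tilt [ 0. -0. -1.] along 38.0 v 2.9 F [0.1 1.2 0. ] w 0.043
```

View pics/t2c.png

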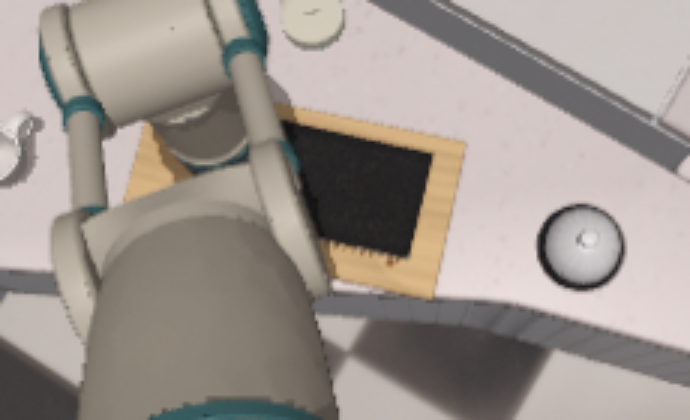

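The pad is moving and squaring up. Its bell-side corners are at crop (433,153) and (410,257), still on the riser.

```bash
cat > pad.py <<'E'
from h import *
import sys
im=vision.get_image("top");cv2.imwrite(sys.argv[1],im);C=cam("top")
near=eval(sys.argv[2]) if len(sys.argv)>2 else (258,188)
p=biggest(cv2.cvtColor(im,cv2.COLOR_BGR2HSV)[...,2]<70,near).reshape(-1,2)
P=onz(C,p,.062)[:,:2]
u=np.array([.199,.980]);v=np.array([.980,-.199]);d=(P-[.4927,.2303])*1000;a,b=d@u,d@v
# bell-side edge: min 'along' per v bin; line fit
print('v range',b.min().round(1),b.max().round(1),'area rect',rect(P))
bins=np.arange(-35,36,5);e=np.array([[x,a[abs(b-x)<4].min()] for x in bins if (abs(b-x)<4).any()])
k=np.polyfit(e[:,0],e[:,1],1);print('edge along at v=0 %.1f slope deg %.2f'%(k[1],np.degrees(np.arctan(k[0]))),'centre along',k[1]+74)
E
python3 pad.py pics/t3.png
```

```text
v range -42.8 56.9 area rect (array([489.2, 179.3]), array([ 98.6, 141.4]), np.float32(77.8))
edge along at v=0 -120.5 slope deg -0.50 centre along -46.5034243938598
```

```bash
python3 -m handwheel '[[[-6,0,0],[0,0,0],0],[[-6,0,0],[0,0,0],0],[[-6,0,0],[0,0,0],0],[[-6,0,0],[0,0,0],0],[[-6,0,0],[0,0,0],0],[[-6,0,0],[0,0,0],0],[[-6,0,0],[0,0,0],0],[[-6,0,0],[0,0,0],0],[[-6,0,0],[0,0,0],0],[[-6,0,0],[0,0,0],0],[[-6,0,0],[0,0,0],0],[[0,0,0],[0,0,0],0]]'; python3 st.py; python3 pad.py pics/t4.png '(275,192)'
```

```text
clock: 10.1
position: [0.4897, 0.2019, 0.0482]
ee_rot: [0.0, 0.775, 0.632, -0.001]
contact_force: [0.5, -0.5, 2.0]
width: 0.0429
gripper_force: 0.4
10.1 [0.4897 0.2019 0.0482] xang 78.4 tilt [-0.001 -0.001 -1.   ] along -28.4 v 2.7 F [ 0.5 -0.5  2. ] w 0.0429
v range -40.9 56.7 area rect (array([474.1,  99.3]), array([ 97.5, 109. ]), np.float32(79.1))
edge along at v=0 -185.9 slope deg -0.45 centre along -111.91549062975224
```

```bash
python3 -m handwheel '[[[-5,0,0],[0,0,0],0],[[-5,0,0],[0,0,0],0],[[-3,0,0],[0,0,0],0],[[0,0,0],[0,0,0],0],[[5,0,0],[0,0,0],0],[[15,0,0],[0,0,0],0],[[15,0,0],[0,0,0],0],[[0,0,-10],[0,0,0],0],[[0,0,-40],[0,0,0],0],[[0,0,-50],[0,0,0],0],[[40,0,-50],[0,0,0],0],[[50,0,0],[0,0,0],0],[[50,0,0],[0,0,0],0],[[0,0,0],[0,0,0],0],[[0,0,0],[0,0,0],0]]'; python3 st.py; python3 pad.py pics/t5.png '(275,192)'; python3 - <<'E'
from h import *
w=vision.get_image("wrist");t=cv2.imread("pics/t5.png");s=vision.get_image("scene")
a=cv2.resize(t[130:250,140:350],(420,240));b=cv2.resize(w,(340,255))[:240]
c=cv2.resize(s[140:260,160:310],(380,304))
o=np.zeros((560,780,3),np.uint8);o[:240,:420]=a;o[:240,430:770]=b;o[250:554,:380]=c;cv2.imwrite("pics/m5.png",o)
E
```

```text
clock: 12.02
position: [0.5216, 0.36, 0.197]
ee_rot: [0.0, 0.774, 0.633, -0.001]
contact_force: [0.6, -0.6, 0.0]
width: 0.0428
gripper_force: 0.0
12.025 [0.5216 0.36   0.197 ] xang 78.5 tilt [-0.001 -0.001 -1.   ] along 132.9 v 2.5 F [ 0.6 -0.6  0. ] w 0.0428
v range -41.4 56.6 area rect (array([475.1, 105.5]), array([ 98. , 146.6]), np.float32(78.5))
edge along at v=0 -198.5 slope deg 0.06 centre along -124.47789356053204
```

View pics/m5.png

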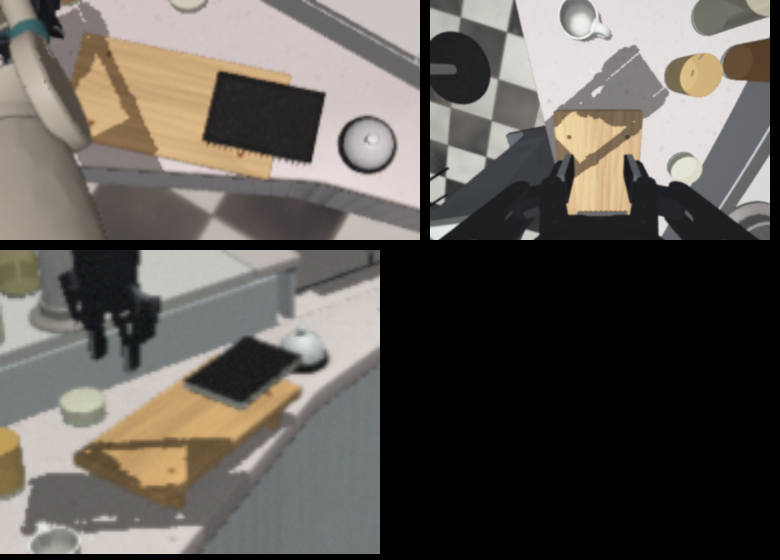

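The pad lies flat and square, with its centre measured at −125 mm along the riser and about 8 mm off the middle line. The bell and cup still stand in place and the gripper is clear.

```bash
python3 -c "
from rig import manip;print(manip.sign_off())"
```

```text
the job is handed in; nothing more can be done
None
```

The order pad now sticks out about 5 cm over the riser's bell-side end, flat and square and about 8 mm off the middle line; I handed the job in at 12 s with the arm clear, and the sign-off returned no verdict.

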